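# Fill the snack cup from the walnut dispenser

## Robot

A 6-joint arm with a two-finger parallel gripper is mounted at the origin on the work surface. World frame = base frame: x ahead of the robot, y to its left, z up, the work surface at z = 0. Lengths are in mm, angles in rad, forces in N, time in s.
With the tool pointing down it reaches from about 275 to 825 mm from the base axis. Payload 5.2 kg.
Tool frame: the origin (TCP) lies at the very end of the fingers, on their centre line; the grasp point (between the pads) lies 19 mm behind it; z points along the fingers, y is the direction in which the jaws open and shut (so a half turn about z gives the same grasp; the last joint's range is limited). The gripper opens to 93 mm and grips with 3 to 60 N. Pads are 15 mm wide; open, the fingers measure 128 mm over their backs; the gripper's body (75 mm by 188 mm) begins 65 mm behind the grasp point.
Start: joints at [-1.479, 0.259, 1.535, -0, 1.348, -0.203], TCP at [159.823, -526.271, 218.653] pointing down, gripper open.
Joint ranges: [-3.14, 3.14], [-0.91, 2.08], [0.19, 2.58], [-1.22, 4.36], [0.22, 2.71], [-3.12, 3.12]. Speed limits (rad/s): [2.57, 2.57, 3.14, 3.14, 3.14, 3.14].

## Interface

Orientations are given as [roll, pitch, yaw] about the fixed x, y, z axes, in that order (R = Rz(yaw) Ry(pitch) Rx(roll)).
In Python, from bench import robot gives the robot as it stands. The module is installed in compiled form; this text tells all that it offers. Calls block until the motion is done:
- robot.move_ptp(position, orientation): joint-space move of the TCP to a pose.
- robot.move_linear(position, ori=None, speed=150, f_stop=None): straight line of the TCP; ori=None keeps the orientation; speed is the mean speed in mm/s. With f_stop (N) it stops when the force on the tool has changed by that much, and returns True; else False.
- robot.move_j(angles): joint-space move.
- robot.move_gripper(opening): opening from 0.0 (shut) to 1.0 (fully open); the grip force is fixed at half the most; returns when the fingers have stopped.
- robot.sleep(seconds).
- robot.inverse_kinematics(position, orientation): joint angles nearest the present ones, or None.
- robot.get_image(name): name is "scene" or "top" or "wrist"; returns a dict with "img" (400x640x3 uint8, blue, green, red), "fovy" (degrees; the focal length in pixels is half the picture's height over the tangent of half this angle, whatever the lens; pixels are square), "cx", "cy" (the principal point, pixels), "k1" (the pictures are not rectified: a ray, as slopes to the right and down, at radius r is drawn at 1 + k1 r^2 times it, then the intrinsics apply), "eye" and "orientation" of the camera in the world. Camera axes: x right, y down, z forward; pixel columns grow to the right and rows downward; lengths in mm; the calibration is good to about 2 mm. A picture is of the moment at which its call begins. There is no depth.
A pose or a line that the arm cannot do raises robot.MotionError and nothing moves.
- robot.hand_in(): hands the job in, once; it reports no verdict.
Readings, each from a call of its own:
- robot.current_t(): time.
- robot.current_qpos(): joint angles.
- robot.current_joint_vel(): joint speeds.
- robot.current_joint_efforts(): joint torques, N m.
- robot.current_tcp_pos(): TCP position.
- robot.current_eef_rot(): TCP orientation.
- robot.current_contact_force(): force on the tool from outside, world axes, zero at the start.
- robot.current_ft_torque(): the same for the moment, N m.
- robot.current_gripper_width(): opening from 0.0 (shut) to 1.0 (fully open).
Only numpy, scipy, OpenCV 4.12 (cv2) and the standard library are available. Lean on these libraries where they do the work, as an engineer would, in place of code of your own. Each camera call takes 0.05 s, during which the arm holds its last target.

## Task

With the gripper's fingertips, push the open blue snack cup across the counter into the nest under the spout of the walnut dispenser until it stops against the back. Then press the black paddle of the dispenser's rocking lever all the way down, so that the gate lifts and all three walnuts roll into the cup, and let the paddle come back up. Do not pick up or tip the cup, do not touch the walnuts, leave the cup in the nest, and leave the cup's lid, the jar, the bowl and the cup rack where they are.

Things in the scene. Friction and masses are not known exactly. Their poses are not given: they have to be found in the camera images.
- cup: Loose blue plastic snack cup without its lid, open at the top: round, straight-sided, outside diameter 84 mm, height 72 mm, wall 3 mm, about 90 g. Origin at the centre of its underside, z up. It slides easily on the counter; pushed at up to half its height it does not tip.
- dispenser: Walnut dispenser, fixed. Origin on the counter at the middle of the cup nest, where the cup's origin is to come. Its +x points into the nest (-x out of its open front), z up; the paddle is on its -y side. Nest: cream cheeks with inner faces at y = +-54 mm, from x = 4 mm on, 90 mm high; a flat back and slanting corners centre an 84 mm cup within 1 mm.
- spout (a point): Middle of the spout's lip, where the walnuts drop out: in the dispenser's frame at x = 22, y = 0, 92 mm above the counter (underside 88 mm). Above it the lever's steel bar crosses the front of the hopper at x = 21 to 31 mm, 140 mm and more above the counter. Nothing of the dispenser overhangs the nest in front of x = 9 mm.
- hopper_top (a point): Middle of the lid of the clear, closed hopper, at x = 114, y = 0, 264 mm above the counter (a knob on it rises to 283 mm). The hopper with its steel posts and cream back reaches from x = 34 to 195 mm and y = -64 to 64 mm in the dispenser's frame.
- lever (a joint): Rocking lever, rad: 0 at rest, paddle up, gate shut; 0.46 at the stop, paddle fully down, gate lifted 37 mm. Walnuts pass from about 0.38 on. A spring returns it to 0. On the middle of the paddle it takes about 3 N to start and 7 to 8 N to hold fully down. Its pivot lies along the dispenser's x, at y = -80 mm, 168 mm above the counter.
- paddle (a point): Middle of the top face of the black paddle, 34 mm (dispenser's x) by 50 mm (its y). In the dispenser's frame at x = 26, y = -160 mm; at rest 199 mm above the counter, sloping 0.23 rad down towards the hopper. It swings on an 85 mm arm: fully down it is 39 mm lower (160 mm), 5 mm farther from the hopper and slopes 0.23 rad the other way. Free space beneath it.
- walnut1: Walnut, a ball of 32 mm diameter, 12 g, origin at its centre: the first in the trough, lying against the shut gate. The trough slopes 15 degrees down to the spout.
- walnut2: Walnut like walnut1, the second in the row.
- walnut3: Walnut like walnut1, the third in the row. With the gate fully open all three have rolled out and come to rest in about 2 s.
- lid_top: The cup's blue lid with its light blue flip flap half open, lying on the counter before the paddle, 90 mm in diameter, 38 mm high. Origin at the centre of its underside. Leave alone.
- jar: Glass storage jar with a clamp latch, 100 mm in diameter, 167 mm high. Origin at the centre of its underside. Leave alone.
- bowl: Small wooden bowl, 130 mm in diameter, 50 mm high. Origin at the centre of its underside. Leave alone.
- rack: Chrome cup rack with two hanging cups, base 112 by 192 mm, 215 mm high. Origin at the centre of its underside, the long side along its y. Leave alone.
Not all that is in view belongs to the job. What is shaped like the cup but red or yellow is not meant.

How it is judged (in metres and radians):
On the way, in this order (a step that is already met when the one before it is completed fails the run):
1. the cup stands upright in the nest under the spout, the walnuts still behind the shut gate (horizontal distance between cup and dispenser below 0.012 m and angle between cup's own z axis and vertical below 0.1 rad and value of joint lever below 0.1 rad and x of each of walnut1, walnut2, walnut3 in the frame of dispenser above 0.045 m), for 0.2 s.
2. the paddle is pressed fully down while the cup stands in the nest (horizontal distance between cup and dispenser below 0.012 m and value of joint lever above 0.4 rad), for 0.2 s.
At the end, for the whole second after the job is handed in: All three walnuts lie still in the cup (within 30 mm of its axis, between 10 and 60 mm above its underside), the cup stands upright and still on the counter in the nest (within 12 mm of the nest's middle), and the lever is back up with the gate shut (under 0.05 rad) (horizontal distance between each of walnut1, walnut2, walnut3 and cup below 0.03 m and z of walnut1 in the frame of cup between 0.01 and 0.06 m and linear speed of each of walnut1, walnut2, walnut3 below 0.05 m/s and z of walnut2 in the frame of cup between 0.01 and 0.06 m and z of walnut3 in the frame of cup between 0.01 and 0.06 m and horizontal distance between cup and dispenser below 0.012 m and angle between cup's own z axis and vertical below 0.08 rad and height (world z) of cup below 0.006 m and linear speed of cup below 0.02 m/s and value of joint lever below 0.05 rad); the robot touches nothing.
It fails at once if the cup is lifted off the counter or tipped over (height (world z) of cup above 0.015 m or angle between cup's own z axis and vertical above 0.35 rad).
It fails at once if a walnut is touched by the fingers or the arm, or lifted (contact force between any of the fingers, the arm and walnut1 above 0.3 N or height (world z) of any of walnut1, walnut2, walnut3 above 0.18 m or contact force between any of the fingers, the arm and walnut2 above 0.3 N or contact force between any of the fingers, the arm and walnut3 above 0.3 N).
It fails at once if the lid, the jar, the bowl or the cup rack is moved by more than 25 mm or tipped (distance of any of lid_top, jar, bowl, rack from where it was at the start of the episode above 0.025 m or angle between any of lid_top, jar, bowl, rack's own z axis and vertical above 0.35 rad).
It also fails if it takes over 58 s, if anything falls off the work surface, if the arm or the gripper's body presses on something with over 40 N, if the wrist force passes 120 N, or if a joint passes its speed limit or range.

## Working session

There is one attempt and no reset: what is moved stays moved. The work goes in short steps, each a Python script; the robot and the scene stay as the last script left them, time stands still between calls to the robot, and variables do not carry over. Pictures are saved under pics/ and viewed, and the job is handed in when it is done.

```bash
mkdir -p pics
cat > h.py <<'E'
import numpy as np, cv2
from bench import robot
from scipy.spatial.transform import Rotation as R
def rot(o):
    o=np.array(o,float)
    return o if o.shape==(3,3) else R.from_euler('xyz',o).as_matrix()
def K(c):
    f=200/np.tan(np.radians(c['fovy'])/2); return f
def ray(c,u,v):
    f=K(c); d=np.array([(u-c['cx'])/f,(v-c['cy'])/f]); s=d.copy()
    for _ in range(50): s=d/(1+c['k1']*(s@s))
    r=rot(c['orientation'])@np.array([s[0],s[1],1]); return np.array(c['eye'],float),r/np.linalg.norm(r)
def onz(c,u,v,z):
    e,r=ray(c,u,v); return e+r*(z-e[2])/r[2]
def proj(c,p):
    f=K(c); q=rot(c['orientation']).T@(np.array(p,float)-c['eye']); s=q[:2]/q[2]
    s=s*(1+c['k1']*(s@s)); return s*f+[c['cx'],c['cy']]
def tri(a,b):
    (e1,r1),(e2,r2)=a,b
    A=np.c_[r1,-r2]; t=np.linalg.lstsq(A,e2-e1,rcond=None)[0]
    p,q=e1+t[0]*r1,e2+t[1]*r2; return (p+q)/2,np.linalg.norm(p-q)
E
python3 - <<'E'
from h import *
import pickle
for n in ['scene','top','wrist']:
    c=robot.get_image(n); pickle.dump(c,open(n+'0.pkl','wb')); cv2.imwrite(f'pics/{n}0.png',c['img'])
    print(n,{k:v for k,v in c.items() if k!='img'})
print(robot.current_t())
E
```

```text
scene {'fovy': 45.04465334730518, 'cx': 319.39525569765993, 'cy': 198.46601573878723, 'k1': -0.06709586179973195, 'eye': array([1359.98468802, -917.36396092, 1091.08855639]), 'orientation': array([-2.18614407e+00, -1.15226567e-03,  7.31429431e-01])}
top {'fovy': 57.951590754583506, 'cx': 315.83531467331915, 'cy': 199.8903181290512, 'k1': 0.005567432296243416, 'eye': array([ 460.97691376,   35.32952168, 1106.92473314]), 'orientation': array([-3.07822045e+00, -2.23307481e-03, -1.56199506e+00])}
wrist {'fovy': 65.19314737333573, 'cx': 320.8738908573866, 'cy': 199.81929955050418, 'k1': -0.04470647888740127, 'eye': array([ 236.86252809, -502.10862072,  384.40876467]), 'orientation': array([ 2.85013046e+00,  4.43491484e-04, -1.27578823e+00])}
0.15
```

View pics/scene0.png

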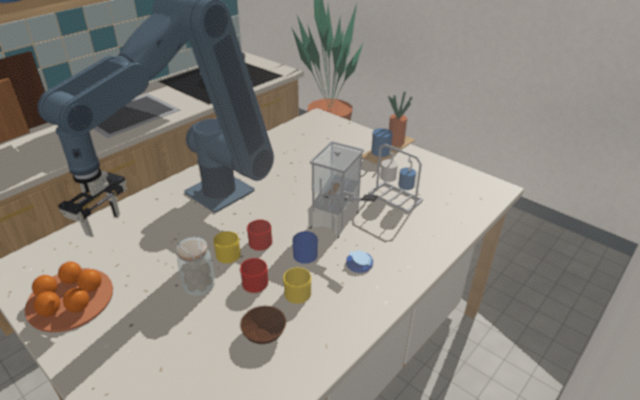

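View pics/top0.png

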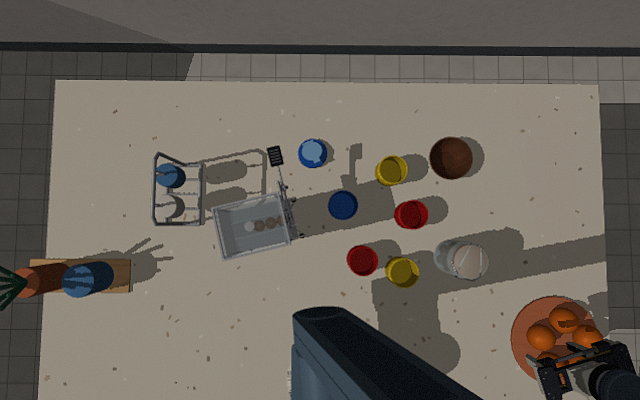

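Run:
```python
import cv2
i=cv2.imread('pics/top0.png')[130:280,200:440]; cv2.imwrite('pics/topc.png',cv2.resize(i,(800,500),interpolation=2))
i=cv2.imread('pics/scene0.png')[130:300,220:440]; cv2.imwrite('pics/scenec.png',cv2.resize(i,(770,595),interpolation=2))
```

```text
(no output)
```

View pics/topc.png

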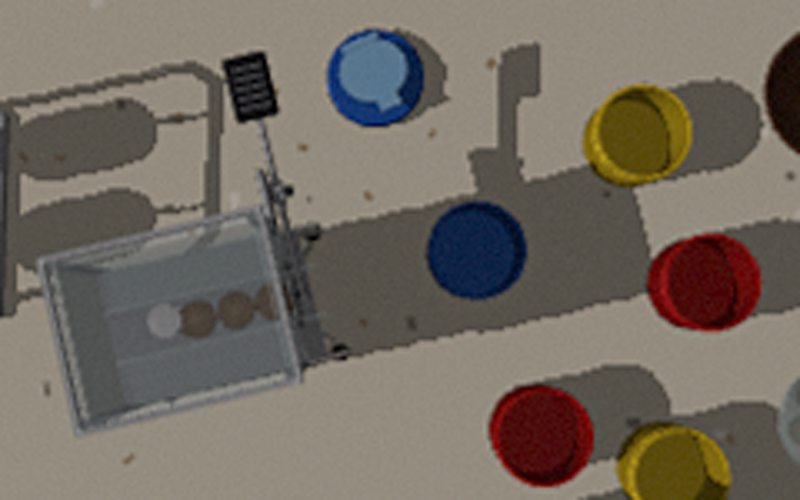

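View pics/scenec.png

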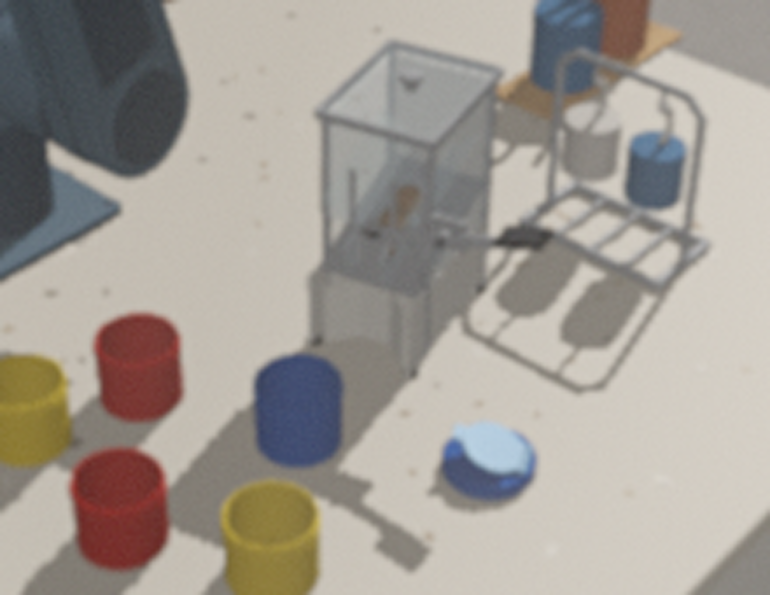

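Run:
```python
from h import *
import pickle
t=pickle.load(open('top0.pkl','rb')); s=pickle.load(open('scene0.pkl','rb'))
P=lambda u,v:(200+u*.3,130+v*.3)
P=lambda u,v:(200+(u+.5)*.3-.5,130+(v+.5)*.3-.5)
hop=[onz(t,*P(*p),264) for p in [(42,262),(262,205),(302,378),(78,432)]]
for h in hop: print('hop',h.round(1))
print([np.linalg.norm(hop[i]-hop[(i+1)%4]).round() for i in range(4)])
pad=[onz(t,*P(*p),199) for p in [(223,60),(263,52),(278,115),(236,124)]]
print('pad',[p.round(0)[:2] for p in pad],np.mean(pad,0))
hm=np.mean(hop,0)
d1=(hop[1]-hop[0])+(hop[2]-hop[3]); front=(hop[1]+hop[2])/2
# dispenser +x is from front to back
d=-(d1)/np.linalg.norm(d1); print('yaw',np.arctan2(d[1],d[0]), 'yaw side', np.arctan2(*( (hop[1]-hop[2]+hop[0]-hop[3])[:2][::-1]))+np.pi/2)
print('hm',hm)
# masks in top
hsv=cv2.cvtColor(t['img'],cv2.COLOR_BGR2HSV)
def comp(m,name):
    n,l,st,ce=cv2.connectedComponentsWithStats(m.astype(np.uint8))
    for i in range(1,n):
        if st[i,4]>150: print(name,st[i],ce[i].round(1))
H,S,V=cv2.split(hsv)
comp((H>100)&(H<130)&(S>120),'blue'); comp(((H<8)|(H>172))&(S>150),'red'); comp((H>20)&(H<35)&(S>120),'yellow')
h2=cv2.cvtColor(s['img'],cv2.COLOR_BGR2HSV);H,S,V=cv2.split(h2)
comp((H>100)&(H<130)&(S>120),'sblue')
comp(((H<8)|(H>172))&(S>150),'sred'); comp((H>20)&(H<35)&(S>120),'syellow')
```

```text
hop [492.8 275.4 264. ]
hop [534.2 122.1 264. ]
hop [413.6  92.4 264. ]
hop [375.1 247.2 264. ]
[np.float64(159.0), np.float64(124.0), np.float64(160.0), np.float64(121.0)]
pad [array([650., 160.]), array([657., 130.]), array([609., 118.]), array([601., 149.])] [629.36513259 139.29798055 199.        ]
yaw 1.8247671078778256 yaw side 1.8089110901571357
hm [453.91115855 184.26806085 264.        ]
blue [299 139  28  29 308] [312.9 155.6]
blue [156 164  30  24 486] [170.3 175.9]
blue [328 191  30  29 665] [342.6 204.8]
blue [  62  262   52   35 1252] [ 85.7 278.6]
red [394 200  34  29 777] [411.1 214.4]
red [347 246  31  30 735] [362.1 260.2]
yellow [375 155  33  31 781] [391.  170.3]
yellow [385 257  34  31 826] [401.7 271.7]
sred [241 259  26  33 603] [253.6 275.5]
syellow [214 232  26  31 664] [226.7 246.7]
syellow [283 268  28  35 795] [296.8 284.7]
```

Run:
```python
from h import *
import pickle
t=pickle.load(open('top0.pkl','rb')); s=pickle.load(open('scene0.pkl','rb'))
a=np.array
O=a([481,74.5,0]); y=1.815; ex=a([np.cos(y),np.sin(y),0]); ey=a([-ex[1],ex[0],0])
W=lambda p:O+ex*p[0]+ey*p[1]+a([0,0,p[2]])
D=lambda p:a([(p-O)@ex,(p-O)@ey])
hsv=cv2.cvtColor(t['img'],cv2.COLOR_BGR2HSV)
H,S,V=cv2.split(hsv)
def cup(m,box,name):
    mm=np.zeros_like(m,np.uint8); x0,y0,x1,y1=box; mm[y0:y1,x0:x1]=m[y0:y1,x0:x1]
    cs=max(cv2.findContours(mm,0,1)[0],key=cv2.contourArea)[:,0,:]
    w=a([onz(t,*p,72)[:2] for p in cs],dtype=np.float32)
    (c,r)=cv2.minEnclosingCircle(w); print(name,c,r,'disp',D(a([*c,0])).round(1)); return a([*c,0])
b=(H>100)&(H<130)&(S>120)
C=cup(b,(320,180,365,230),'cup')
for u,v,n in [(411,214,'red'),(362,260,'red2'),(391,170,'yel'),(401.7,271.7,'yel2')]: 
    p=onz(t,u,v,50);print(n,p.round(0),D(p).round(0))
p=onz(t,313,153.5,15);print('lid',p.round(0),D(p).round(0))
for k,c in (('t',t),('s',s)):
    im=cv2.resize(c['img'],None,fx=2,fy=2,interpolation=2)
    def dr(P,col):
        for p in P:
            q=proj(c,p)*2+.5; cv2.circle(im,tuple(int(x) for x in q.round()),2,col,-1)
    th=np.linspace(0,6.28,24)
    for z in (0,72): dr([C+a([42*np.cos(x),42*np.sin(x),z]) for x in th],(0,255,0))
    dr([W((x,yy,z)) for x,yy,z in [(34,64,264),(34,-64,264),(195,64,264),(195,-64,264),(26,-160,199),(4,54,90),(4,-54,90),(4,54,0),(4,-54,0),(22,0,92),(0,0,0)]],(0,0,255))
    q=(proj(c,W((0,-40,80)))*2).astype(int)
    x0=max(0,q[0]-200);y0=max(0,q[1]-170); cv2.imwrite(f'pics/ov_{k}.png',cv2.resize(im[y0:y0+300,x0:x0+400],(800,600)))
```

```text
cup (512.5567626953125, -43.60487747192383) 42.3313102722168 disp [-122.2   -2.1]
red [ 489. -245.   50.] [-312.   69.]
red2 [ 354. -102.   50.] [-141.  165.]
yel [ 618. -187.   50.] [-287.  -70.]
yel2 [ 322. -217.   50.] [-244.  225.]
lid [672.  43.  15.] [ -76. -178.]
```

View pics/ov_t.png

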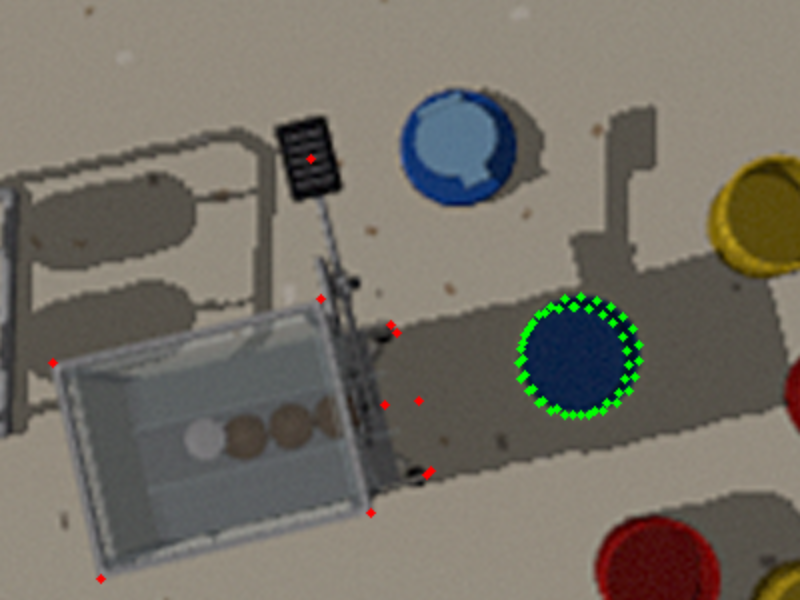

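View pics/ov_s.png

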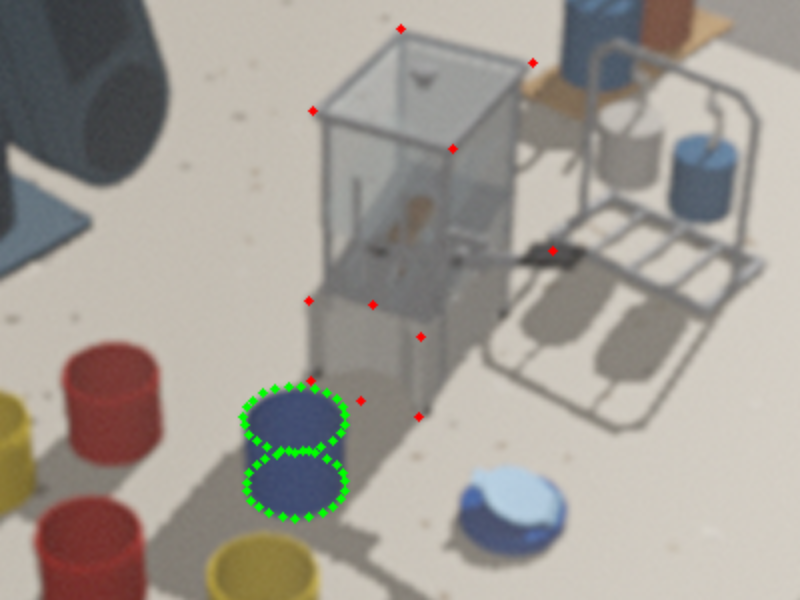

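```bash
cat >> h.py <<'E'
a=np.array
O=a([481,74.5,0]); yw=1.815; ex=a([np.cos(yw),np.sin(yw),0]); ey=a([-ex[1],ex[0],0])
W=lambda p:O+ex*p[0]+ey*p[1]+a([0,0,p[2]])
D=lambda p:a([(p-O)@ex,(p-O)@ey,p[2]])
def wrap(x): return (x+np.pi)%(2*np.pi)-np.pi
E
python3 - <<'E'
from h import *
r=robot
print(r.current_eef_rot(), r.current_tcp_pos())
for y in (yw,yw+np.pi,yw+np.pi/2,yw-np.pi/2):
    for p in [(-205,-2,22),(-46,-2,22),(26,-160,260),(26,-160,150)]:
        q=r.inverse_kinematics(list(W(p)),[np.pi,0,wrap(y)]); print(round(wrap(y),2),p,None if q is None else np.round(q,2))
E
```

```text
[-3.14026769e+00 -2.76180531e-04  2.94833219e-01] [ 159.79311667 -525.86078936  218.01996283]
1.81 (-205, -2, 22) [-0.43  0.46  1.78  0.    0.9  -0.68]
1.81 (-46, -2, 22) [-0.16  0.39  1.9  -0.    0.85 -0.41]
1.81 (26, -160, 260) [ 0.04  0.41  1.22  0.    1.51 -0.2 ]
1.81 (26, -160, 150) [ 0.04  0.48  1.39  0.    1.28 -0.2 ]
-1.33 (-205, -2, 22) [-0.43  0.46  1.78 -0.    0.9   2.46]
-1.33 (-46, -2, 22) [-0.16  0.39  1.9  -0.    0.85  2.73]
-1.33 (26, -160, 260) [ 0.04  0.41  1.22 -0.    1.51  2.94]
-1.33 (26, -160, 150) [ 0.04  0.48  1.39 -0.    1.28  2.94]
-2.9 (-205, -2, 22) [-0.43  0.46  1.78  0.    0.9  -2.25]
-2.9 (-46, -2, 22) [-0.16  0.39  1.9   0.    0.85 -1.98]
-2.9 (26, -160, 260) [ 0.04  0.41  1.22  0.    1.51 -1.77]
-2.9 (26, -160, 150) [ 0.04  0.48  1.39  0.    1.28 -1.77]
0.24 (-205, -2, 22) [-0.43  0.46  1.78 -0.    0.9   0.89]
0.24 (-46, -2, 22) [-0.16  0.39  1.9  -0.    0.85  1.16]
0.24 (26, -160, 260) [ 0.04  0.41  1.22 -0.    1.51  1.37]
0.24 (26, -160, 150) [ 0.04  0.48  1.39 -0.    1.28  1.37]
```

```bash
python3 - <<'E'
from h import *
import pickle
r=robot
o=[np.pi,0,wrap(yw+np.pi)]
r.move_gripper(0.43)
r.move_ptp(list(W((-205,-2,250))),o)
r.move_linear(list(W((-205,-2,22))),speed=120)
print(D(r.current_tcp_pos()),r.current_contact_force(),r.current_gripper_width(),r.current_t())
for n in ('scene','top','wrist'):
    c=r.get_image(n); pickle.dump(c,open(n+'1.pkl','wb')); cv2.imwrite(f'pics/{n}1.png',c['img'])
E
python3 -c "
import cv2
a=cv2.imread('pics/scene1.png')[120:320,180:440];b=cv2.imread('pics/wrist1.png')
b=cv2.resize(b,(480,300));a=cv2.resize(a,(390,300))
cv2.imwrite('pics/m1.png',cv2.resize(cv2.hconcat([a,b]),(800,276)))"
```

```text
[-205.29534134   -2.38602179   22.59076181] [-0.19155907  0.70518116  0.01226611] 0.42878448225036453 5.4583
```

View pics/m1.png

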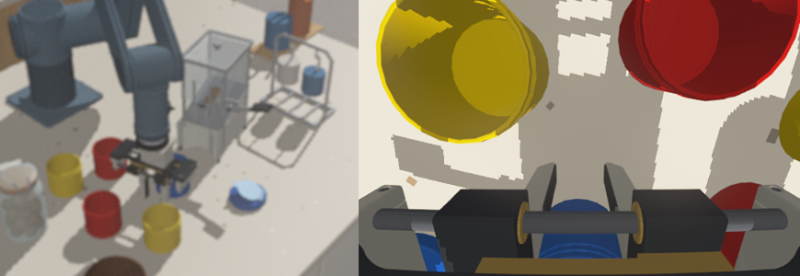

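Run:
```python
from h import *
import pickle
r=robot
s=r.move_linear(list(W((-68,-1,22))),speed=60,f_stop=8)
print(s,D(r.current_tcp_pos()),r.current_contact_force())
s=r.move_linear(list(W((-36,0,22))),speed=20,f_stop=4)
print(s,D(r.current_tcp_pos()),r.current_contact_force(),r.current_t())
c=r.get_image('top'); pickle.dump(c,open('top2.pkl','wb')); cv2.imwrite('pics/top2.png',c['img'])
c=r.get_image('scene'); cv2.imwrite('pics/scene2.png',c['img'])
a1=cv2.resize(c['img'][120:280,240:440],(400,320)); c=pickle.load(open('top2.pkl','rb'))
cv2.imwrite('pics/m2.png',cv2.hconcat([a1,cv2.resize(c['img'][130:290,190:390],(400,320))]))
```

```text
False [-68.09015216  -1.00954261  21.96498974] [ 0.62657572 -0.56410882 -0.35673329]
True [-45.67817631  -0.65393197  21.96554211] [ 1.73148489 -0.59061079  0.08965179] 9.1167
```

View pics/m2.png

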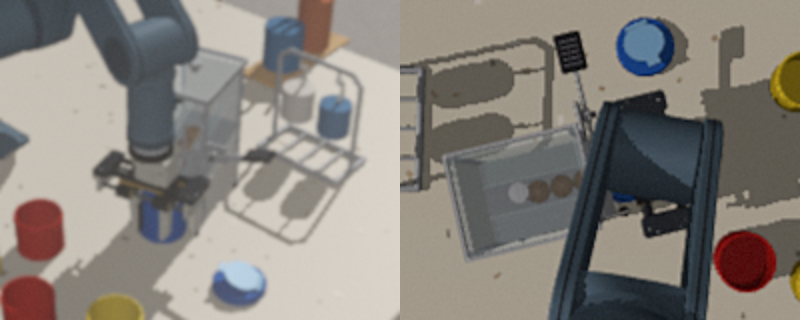

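Run:
```python
from h import *
import pickle
r=robot
s=r.move_linear(list(W((-36,0,22))),speed=15,f_stop=10)
print(s,D(r.current_tcp_pos()),r.current_contact_force(),r.current_t())
r.sleep(0.3);print(D(r.current_tcp_pos()),r.current_contact_force())
r.move_linear(list(W((-110,0,22))),speed=80)
r.move_linear(list(W((-160,0,300))),speed=200)
c=r.get_image('top'); pickle.dump(c,open('top3.pkl','wb')); cv2.imwrite('pics/top3.png',c['img'])
s=r.get_image('scene'); pickle.dump(s,open('scene3.pkl','wb'));cv2.imwrite('pics/scene3.png',s['img'])
a1=cv2.resize(s['img'][120:280,240:440],(400,320))
cv2.imwrite('pics/m3.png',cv2.resize(cv2.hconcat([a1,cv2.resize(c['img'][130:290,190:390],(400,320))]),None,fx=1,fy=1))
```

```text
True [-45.1661165   -1.36836896  21.8989237 ] [ 0.55240773 -2.26130021 -0.88683025] 9.575
[-45.15989089  -1.42438691  21.84714113] [ 0.65774862 -1.89712103  0.69348135]
```

View pics/m3.png

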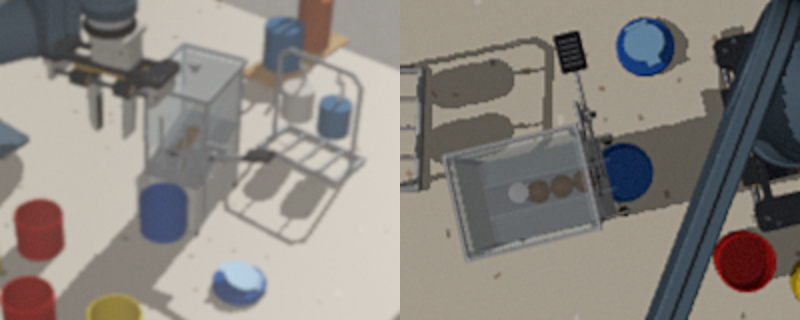

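Run:
```python
from h import *
import pickle
from scipy.optimize import least_squares
t=pickle.load(open('top3.pkl','rb'))
H,S,V=cv2.split(cv2.cvtColor(t['img'],cv2.COLOR_BGR2HSV))
m=((H>100)&(H<130)&(S>120)).astype(np.uint8); mm=0*m; mm[190:240,285:322]=m[190:240,285:322]
cs=max(cv2.findContours(mm,0,1)[0],key=cv2.contourArea)[:,0,:]
w=a([onz(t,*p,72) for p in cs]); d=a([D(p) for p in w]); k=d[:,0]<-12
f=least_squares(lambda c:np.hypot(d[k,0]-c[0],d[k,1]-c[1])-41.5,[0,0],loss='soft_l1'); print(f.x,k.sum(),d[:,0].min(),d[:,1].min(),d[:,1].max())
```

```text
[2.28766115 0.52091206] 31 -40.29582009504431 -40.45514657129128 42.14838324850934
```

Run:
```python
from h import *
import pickle
r=robot
o=[np.pi,0,wrap(yw-np.pi/2)]
r.move_gripper(0.0)
r.move_ptp(list(W((-60,-162,300))),o)
r.move_linear(list(W((26,-162,300))),speed=150)
r.move_linear(list(W((26,-162,215))),speed=100)
print(D(r.current_tcp_pos()),r.current_contact_force(),r.current_t())
t=r.get_image('top');s=r.get_image('scene');w=r.get_image('wrist')
a1=cv2.resize(s['img'][120:280,240:440],(400,320))
cv2.imwrite('pics/m4.png',cv2.hconcat([a1,cv2.resize(t['img'][130:290,190:390],(400,320))])); cv2.imwrite('pics/w4.png',w['img'])
```

```text
[  25.79530506 -162.48497617  215.81382666] [-0.53094027  0.41483958  0.02992855] 16.1833
```

View pics/m4.png

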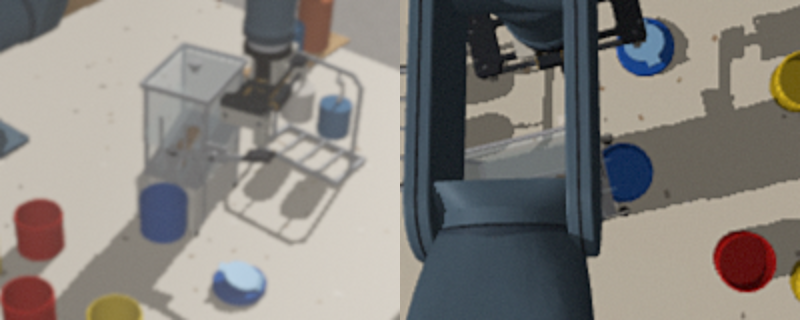

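View pics/w4.png

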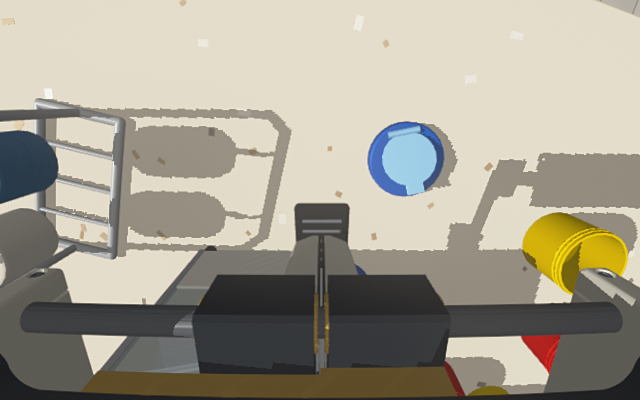

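Run:
```python
from h import *
r=robot
s=r.move_linear(list(W((26,-162,185))),speed=30,f_stop=12)
print(s,D(r.current_tcp_pos()),r.current_contact_force())
s=r.move_linear(list(W((26,-163,150))),speed=25,f_stop=14)
print(s,D(r.current_tcp_pos()),r.current_contact_force(),r.current_t())
r.sleep(2.5)
print(D(r.current_tcp_pos()),r.current_contact_force())
t=r.get_image('top');s=r.get_image('scene')
a1=cv2.resize(s['img'][120:280,240:440],(400,320))
cv2.imwrite('pics/m5.png',cv2.hconcat([a1,cv2.resize(t['img'][130:290,190:390],(400,320))]))
```

```text
False [  25.93674165 -162.39960904  185.43222265] [3.49554655 0.50781132 4.88296829]
True [  25.91586277 -163.61055976  162.47832461] [-2.23697314  0.14520573  9.29347088] 18.4417
[  25.90877315 -163.64859056  162.47157828] [-1.61032045  0.30798259  7.630017  ]
```

View pics/m5.png

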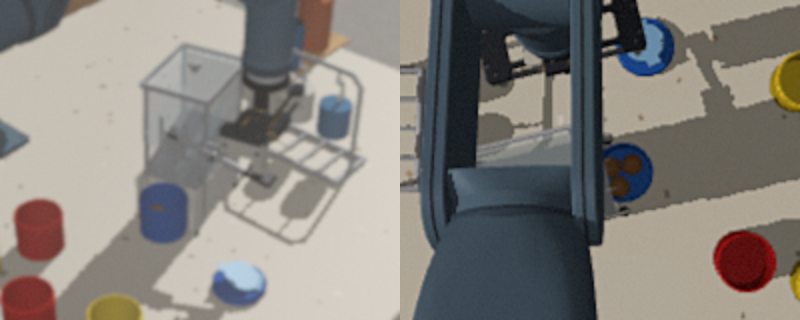

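All three walnuts appear in the cup (around (625,175) in the right half). I'm releasing the paddle next.

Run:
```python
from h import *
import pickle
r=robot
r.move_linear(list(W((26,-162,205))),speed=40)
r.move_linear(list(W((26,-162,300))),speed=150)
r.move_linear(list(W((-230,-160,330))),speed=200)
r.sleep(0.5)
t=r.get_image('top');s=r.get_image('scene'); pickle.dump(t,open('top6.pkl','wb'))
print(r.current_t(),r.current_contact_force())
a1=cv2.resize(s['img'][120:280,240:440],(400,320),interpolation=2)
cv2.imwrite('pics/m6.png',cv2.hconcat([a1,cv2.resize(t['img'][140:260,220:370],(400,320),interpolation=2)]))
```

```text
25.0833 [ 0.0923492  -0.72344143  1.08693021]
```

View pics/m6.png

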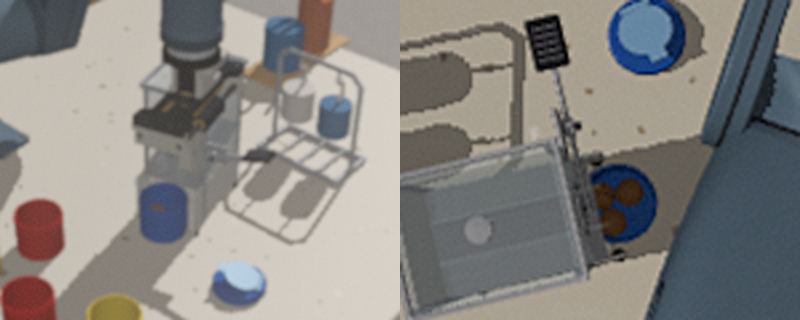

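Run:
```python
from h import *
import pickle
from scipy.optimize import least_squares
t=pickle.load(open('top6.pkl','rb')); t0=pickle.load(open('top0.pkl','rb'))
H,S,V=cv2.split(cv2.cvtColor(t['img'],cv2.COLOR_BGR2HSV))
m=((H>100)&(H<130)&(S>120)).astype(np.uint8); mm=0*m; mm[190:240,285:322]=m[190:240,285:322]
cs=max(cv2.findContours(mm,0,1)[0],key=cv2.contourArea)[:,0,:]
d=a([D(onz(t,*p,72)) for p in cs]); k=d[:,0]<-12
print(least_squares(lambda c:np.hypot(d[k,0]-c[0],d[k,1]-c[1])-41.5,[0,0],loss='soft_l1').x)
for q in (t0,t):
    g=cv2.cvtColor(q['img'],6)[142:168,264:286]; ys,xs=np.where(g<50); print('paddle px',xs.mean()+264,ys.mean()+142,len(xs))
    H,S,V=cv2.split(cv2.cvtColor(q['img'],cv2.COLOR_BGR2HSV)); b=((H>95)&(H<130)&(S>90))[136:172,295:330]; ys,xs=np.where(b); print('lid px',xs.mean()+295,ys.mean()+136)
robot.hand_in()
```

```text
[3.67039798 1.52073895]
paddle px 274.86138613861385 155.6881188118812 202
lid px 312.12785388127855 153.07153729071538
paddle px 274.83240223463685 155.54748603351956 179
lid px 312.1743119266055 153.04128440366972
the job is handed in; nothing more can be done
```

I pushed the blue cup into the nest with two fingertips at 22 mm height until it stopped against the back. Two force-stopped presses ended 0.5 mm apart. I then pressed the paddle with the closed fingertips down to its stop (tip at 162 mm, about 7.6 N to hold). After 2.5 s I released it, moved the arm clear and handed in at about 25 s of the 58 s allowed.

- **Walnuts:** the last picture shows all three in the cup and the trough empty.
- **Cup:** it is about 4 mm from the nest's middle by my measurement. Part of its rim is hidden and the calibration is good to 2 mm, so this is rough. The limit is 12 mm.
- **Paddle and lid:** the paddle is back at its starting pixels (within 0.2 px), and the lid has not moved (within 0.1 px).
- **Jar, bowl and rack:** I did not measure these at the end. The arm did not go near them at low height, and the rack looks unchanged in the last pictures.

No check failed. The hand-in reports no verdict.

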